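Mount a ceramic tube between centres and set the tailstock screw

ROBOT

A 6-joint arm with a two-finger parallel gripper is mounted at the origin on the work surface. World frame = base frame: x ahead of the robot, y to its left, z up, the work surface at z = 0. Lengths are in m, angles in rad, forces in N, time in s.
With the tool pointing down it reaches from about 0.375 to 0.975 m from the base axis. Payload 3.8 kg.
Tool frame: the origin (TCP) lies midway between the tips of the shut fingers; the grasp point (between the pads) lies 19 mm behind it; z points along the fingers, y is the direction in which the jaws open and shut (so a half turn about z gives the same grasp; the last joint's range is limited). The gripper opens to 85 mm and grips with 20 to 120 N. Pads are 22 mm wide; open, the fingers measure 114 mm over their backs; the gripper's body (76 mm by 85 mm) begins 54 mm behind the grasp point. The pads swing forward as they close: fully open they stand 13 mm farther back than shut.
Start: joints at [-1.146, 0.264, 1.604, -0, 1.274, -0.037], TCP at [0.301, -0.604, 0.231] pointing down, gripper open.
Joint ranges: [-2.63, 2.63], [-0.94, 2.18], [0.31, 2.57], [-1.31, 4.45], [0, 2.66], [-2.55, 2.55]. Speed limits (rad/s): [2.57, 2.57, 3.14, 3.14, 3.14, 3.14].

INTERFACE

Orientations are given as a rotation vector (axis times angle).
In Python, from workcell import bot gives the robot as it stands.
- The arm moves only by the tool drive_tool, never from a script. Its argument "steps" is a list of rows, each a list of 2 entries, a list of its own where there are three numbers: the shift along the tool's x, y, z in mm, then the turn about the tool's z in degrees. In form: [[[dx, dy, dz], twist], ...]. A call has 1 to 8 rows; each row shifts and turns the commanded pose from where the row before left it, along the tool's axes as they then stand; what a row does not reach is not made up. A row lasts 1/12 s, in which the tool goes at most 41.7 mm and 7.16 degrees, less where a joint would pass 70% of its speed; a pose out of reach is approached as far as the arm can. A call is refused whole if a number of a shift passes 41.7 or a number of a turn 7.16, either way. A call with a gripper value outside its range is refused whole. "jaw" is the opening, from 0 (shut) to 1 (fully open), set as the call begins (left out, the last holds). The fingers move at their own pace and stop on an object; "force" is the grip in N (left out, the last holds). Time passes only in rows, so rows that do not move let the fingers close. It gives the time, the measured TCP pose, the force and the opening at its end, in the units of the state.
- bot.read_state(): the state, without advancing time (a new reading comes with each control period).
- bot.read_camera(name): name is "scene" or "top" or "wrist"; returns the picture (480x640x3 uint8, red, green, blue); there is no depth.
- bot.camera_info(name): a dict with "fx", "fy", "cx", "cy" (pixels), "position" and "attitude" of the camera in the world. Camera axes: x right, y down, z forward; pixel columns grow to the right and rows downward; lengths in m; the calibration is good to about 2 mm. A picture is of the moment at which its call begins: read the wrist's pose just before it. camera_info takes no time and is no camera call; for the wrist camera it gives the pose at the moment of the call.
- bot.finish_job(): hands the job in, once; it reports no verdict.
The state is a dict: "time": time; "q": joint angles; "joint_vel": joint speeds; "joint_torque": joint torques, N m; "tool_pos": TCP position; "tcp_rot": TCP orientation; "wrist_force": force on the tool from outside, world axes, zero at the start; "torque": the same for the moment, N m; "width": opening from 0.0 (shut) to 1.0 (fully open).
Only numpy, scipy, OpenCV 4.12 (cv2) and the standard library are available. Lean on these libraries where they do the work, as an engineer would, in place of code of your own. Each camera call takes 0.05 s, during which the arm holds its last target.

TASK

Take the white ceramic tube from the wooden cradle, lay it in the two V rests of the grey rig and let go, then slide the tailstock up until both centres sit firmly in the tube's ends. Next turn the thumbscrew on the tailstock clockwise until it seats, back it off a quarter turn so that the tube is not locked hard, and finish while still gripping the thumbscrew there, with the tailstock kept up against the tube. Leave the cups, bottles, vial, dish and spatula where they are.

Things in the scene. Friction and masses are not known exactly. Their poses are not given: they have to be found in the camera images.
- rig: Grey centring rig, fixed: base plate 72 mm wide, 372 mm long, two rails along its y axis (tops 20 mm up). Origin on the bench, z up. Two aluminium V rests, 8 mm thick, 40 mm wide, at y = +65 and -35 mm, tops 60 mm above the bench, hold the tube's axis at x = 0, height 55 mm. Headstock at +y, sliding tailstock at -y.
- head_tip (a point): Tip of the headstock's fixed steel cone, which points to rig -y: rig x = 0, y = +102 mm, height 55 mm. Both cones are 14 mm long, 4 mm across at the tip, 18 mm at the root. The headstock block behind is 50 mm wide and 70 mm tall.
- tube_home (a point): Where the tube's middle is once held between the centres: rig x = 0, y = +30 mm, height 55 mm; axes as the rig's (y along the rails, to the headstock). To clear both cones while being lowered into the V rests, the tube's middle must be 20 to 30 mm short of this point, on the tailstock side.
- tube: White ceramic tube, 160 mm long, 20 mm outside diameter, about 0.11 kg, with a 12 mm bore 15 mm deep in each end (ends alike). Origin at its middle on its axis; x along the tube. It starts lying in the wooden cradle, its axis 45 mm above the bench.
- cradle: Low wooden cradle, fixed: base 140 x 60 x 12 mm with two V posts 12 mm thick at x = +50 and -50 mm, tops 50 mm above the bench. Origin on the bench under its middle; x is the direction in which the tube lies.
- tailstock (a joint): Slide of the tailstock (m): 0 = fully back, grows towards the headstock; starts at 0 to 0.040. With the tube pushed onto both centres it stops at about 0.090 (8 mm of each cone in the bores). It has about 5 N of friction and stays where it is left. Block 50 mm wide (rig x), 44 mm long, top 70 mm above the bench.
- tail_tip (a point): Tip of the tailstock's cone, which points to rig +y, 55 mm above the bench. The thumbscrew's axis is 36 mm behind this point (rig -y).
- thumbscrew (a joint): Angle of the thumbscrew (rad), grows clockwise seen from above (tightening). Firm stop (seat) at 3.14; a quarter turn back is 1.57; fully loose is 0; starts at 1.54 to 2.64. At 0 and 3.14 the wing lies across the rails (width along rig x), at 1.57 along them. About 0.06 N m turns it; it stays where it is left and does not rise or sink.
- screw_grip (a point): Middle of the thumbscrew's flat steel wing, on its vertical axis on top of the tailstock, 99 mm above the bench. Wing 40 mm wide (along this point's x), 9 mm thick (y), 30 mm tall: 84 to 114 mm above the bench. Rides with the tailstock and turns with the screw.
- cup_red: Bystander: white plastic sample cup with a red lid, 50 mm across and 58 mm tall. Origin at its base.
- cup_green: Bystander: white plastic sample cup with a green lid, 50 mm across and 58 mm tall. Origin at its base.
- dropper_near: Bystander: white dropper bottle with an orange spout, 40 mm across and 105 mm tall, on the robot's side of the rig. Origin at its base.
- dropper_far: Bystander: white dropper bottle with an orange spout, 40 mm across and 105 mm tall, beyond the rig. Origin at its base.
- vial: Bystander: small glass vial with a dark cap, 28 mm across and 48 mm tall. Origin at its base.
- dish: Bystander: greenish glass dish, 90 mm across and 16 mm tall. Origin at its base.
- spatula: Bystander: narrow steel laboratory spatula, 170 mm long, 4 mm thick, lying flat. Origin on its underside.

How it is judged:
By the outcome, as a careful person would: the job done as asked, in the order asked, and still so for the second after the job is handed in, while the arm keeps its last pose, push and grip.
It also fails if it takes over 64 s, if anything falls off the work surface, if the arm or the gripper's body presses on something with over 40 N, if the wrist force passes 120 N, or if a joint passes its speed limit or range.

## Working session

There is one attempt and no reset: what is moved stays moved. The work goes in short steps, Python scripts to look and compute and a tool call to move; the robot and the scene stay as the last step left them, time stands still between calls to the robot, and variables do not carry over. Pictures are saved under pics/ and viewed, and the job is handed in when it is done.

Besides the shell and the picture viewer there is one more tool, called in YAML: its name, and indented under it one key for each argument. drive_tool: Moves the arm, as the interface text tells. Its arguments: {"type":"object","properties":{"steps":{"type":"array","items":{"type":"array"}},"jaw":{"type":"number"},"force":{"type":"number"}},"required":["steps"]}

```bash
ls; mkdir -p pics
python3 - <<'E'
from workcell import bot
import cv2
print(bot.read_state())
for n in ("scene","top","wrist"):
    print(n,bot.camera_info(n))
for n in ("scene","top"):
    cv2.imwrite(f"pics/{n}0.png",cv2.cvtColor(bot.read_camera(n),cv2.COLOR_RGB2BGR))
E
```

```text
pics
{'time': 0.0, 'q': array([-1.14588718e+00,  2.64750242e-01,  1.60538138e+00, -1.08991727e-05,
        1.27366228e+00, -3.68922015e-02]), 'joint_vel': array([-1.28961440e-03,  3.44964470e-04,  9.62638801e-06,  6.32234778e-04,
       -1.23441738e-03,  5.59997194e-04]), 'joint_torque': array([ 6.35746183e-04, -5.15116811e+01, -3.67311716e+01, -2.49517552e-04,
        1.29612905e-02, -2.58025989e-05]), 'tool_pos': array([ 0.30045611, -0.60363679,  0.22995997]), 'tcp_rot': array([-3.05611498e+00, -7.18478287e-01,  6.82214357e-04]), 'wrist_force': array([-0.39899645, -0.53118138,  0.49751503]), 'torque': array([-0.0158193 , -0.02467177, -0.07933484]), 'width': 1.0046124617326508}
scene {'fx': 436.26301987651254, 'fy': 436.26301987651254, 'cx': 316.6762048941886, 'cy': 232.32564398042325, 'position': array([0.87406938, 0.51471763, 0.86647136]), 'attitude': array([-0.70104454, -2.73424163,  0.96834557])}
top {'fx': 459.1911939837724, 'fy': 459.1911939837724, 'cx': 323.3269685985382, 'cy': 240.703283123106, 'position': array([ 0.4282375 , -0.01667696,  1.04167425]), 'attitude': array([-2.13170162,  2.18396825, -0.1739858 ])}
wrist {'fx': 400.4248323837962, 'fy': 400.4248323837962, 'cx': 316.24305831802894, 'cy': 238.0569483228711, 'position': array([ 0.3691005 , -0.56959845,  0.37196522]), 'attitude': array([ 2.4421143 , -1.51228851, -0.23642893])}
```

View pics/top0.png

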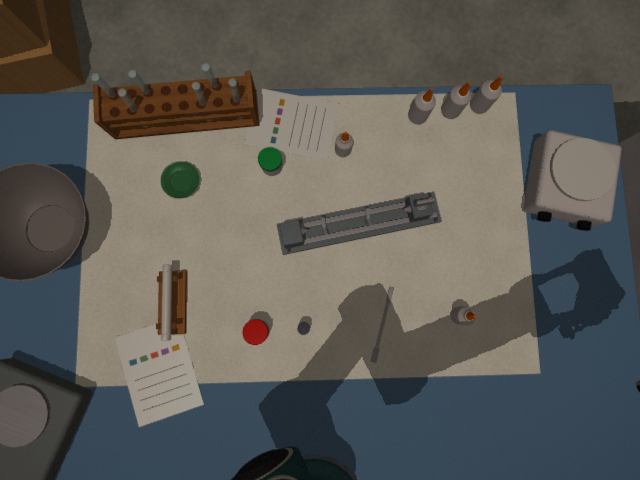

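View pics/scene0.png

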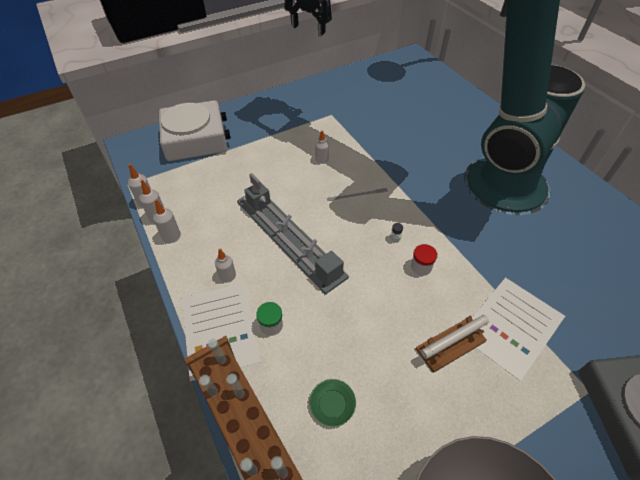

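Top view: robot at the bottom and world +x up. The cradle with the tube is at about (170,302). The rig runs (280,235)-(438,205), with the headstock on the left and the tailstock with its screw at about (422,205). Next I'll zoom in.

```bash
cat > h.py <<'E'
from workcell import bot
import numpy as np, cv2
from scipy.spatial.transform import Rotation as R
def ray(info,u,v):
    d=np.array([(u-info['cx'])/info['fx'],(v-info['cy'])/info['fy'],1.0])
    return np.array(info['position']), R.from_rotvec(info['attitude']).apply(d)
def onz(info,u,v,z):
    p,d=ray(info,u,v); return p+d*(z-p[2])/d[2]
def proj(info,P):
    c=R.from_rotvec(info['attitude']).inv().apply(np.array(P)-info['position'])
    return np.array([info['fx']*c[...,0]/c[...,2]+info['cx'],info['fy']*c[...,1]/c[...,2]+info['cy']]).T
def tri(i1,uv1,i2,uv2):
    p,d=ray(i1,*uv1);q,e=ray(i2,*uv2)
    s=np.linalg.lstsq(np.c_[d,-e],q-p,rcond=None)[0]
    a=p+s[0]*d;b=q+s[1]*e
    return (a+b)/2,np.linalg.norm(a-b)
def snap(n,name):
    st=bot.read_state(); info=bot.camera_info(n); im=cv2.cvtColor(bot.read_camera(n),cv2.COLOR_RGB2BGR)
    cv2.imwrite(f"pics/{name}.png",im); np.save(f"pics/{name}.npy",{k:np.array(v) for k,v in info.items()},allow_pickle=True)
    return st,info,im
def load(name):
    return np.load(f"pics/{name}.npy",allow_pickle=True).item(), cv2.imread(f"pics/{name}.png")
E
python3 - <<'E'
from h import *
for n in("top","scene"): np.save(f"pics/{n}0.npy",bot.camera_info(n),allow_pickle=True)
_,im=load("top0")
a=cv2.resize(im[185:260,270:450],None,fx=4.4,fy=4.4,interpolation=cv2.INTER_CUBIC)
cv2.imwrite("pics/rig_z.png",a)
b=cv2.resize(im[255:350,140:210],None,fx=6,fy=6,interpolation=cv2.INTER_CUBIC)
cv2.imwrite("pics/cr_z.png",b)
E
```

```text
(no output)
```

View pics/rig_z.png

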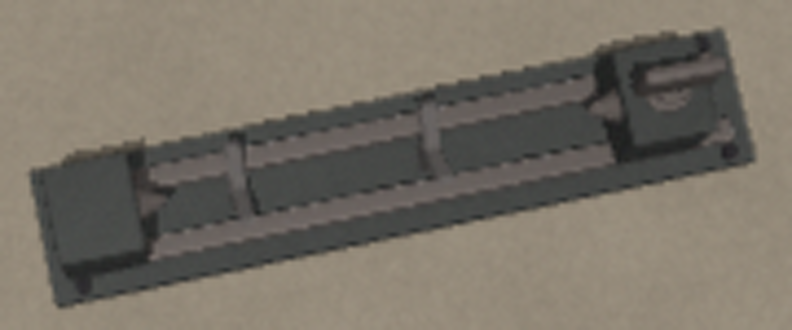

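View pics/cr_z.png

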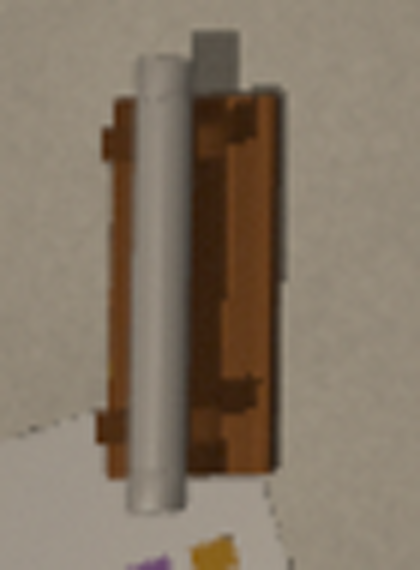

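Run:
```python
from h import *
t,im=load("top0"); s,ims=load("scene0")
# tube mask in top: bright low-sat inside crop left of paper
def seg(info,im,box,z,thr):
    x0,y0,x1,y1=box
    c=im[y0:y1,x0:x1]; hsv=cv2.cvtColor(c,cv2.COLOR_BGR2HSV)
    return hsv
a=onz(t,140+162/6,255+60/6,.045);b=onz(t,140+157/6,255+508/6,.045)
print("tube ends",a,b,np.linalg.norm(a-b),(a+b)/2)
# rig grey mask
hsv=cv2.cvtColor(im,cv2.COLOR_BGR2HSV)
m=np.zeros(im.shape[:2],np.uint8); 
lab=cv2.cvtColor(im,cv2.COLOR_BGR2LAB).astype(int)
roi=(slice(185,262),slice(268,450))
m[roi]=((lab[...,2][roi]<131)).astype(np.uint8)*255
cv2.imwrite("pics/m.png",cv2.resize(m[roi],None,fx=4,fy=4))
cs=cv2.findContours(m,cv2.RETR_EXTERNAL,cv2.CHAIN_APPROX_NONE)[0]
c=max(cs,key=cv2.contourArea)
r=cv2.minAreaRect(c);bx=cv2.boxPoints(r);print(r,bx)
for z in (0,.01):
    P=np.array([onz(t,*p,z) for p in bx]);print(z,P,np.linalg.norm(P-np.roll(P,1,0),axis=1),P.mean(0))
```

```text
tube ends [0.52361463 0.30040522 0.045     ] [0.36527089 0.29868977 0.045     ] 0.1583530309899381 [0.44444276 0.2995475  0.045     ]
((358.564697265625, 222.62155151367188), (31.23091697692871, 161.3778839111328), 78.34070587158203) [[276.3849  223.63484]
 [434.43298 191.02174]
 [440.7445  221.60826]
 [282.6964  254.22136]]
0 [[ 0.61736893  0.06693762  0.        ]
 [ 0.68661159 -0.30272179  0.        ]
 [ 0.61370944 -0.31307612  0.        ]
 [ 0.5463      0.0533819   0.        ]] [0.07235019 0.37608859 0.07363379 0.37260637] [ 0.61599749 -0.1238696   0.        ]
0.01 [[ 0.61555328  0.06613492  0.01      ]
 [ 0.68413122 -0.29997578  0.01      ]
 [ 0.61192892 -0.31023071  0.01      ]
 [ 0.54516661  0.05270934  0.01      ]] [0.07165563 0.37247816 0.07292691 0.36902938] [ 0.61419501 -0.12284056  0.01      ]
```

View pics/m.png

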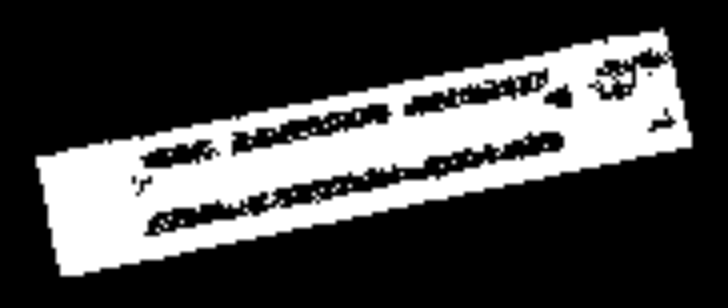

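drive_tool:
  steps:
    - [[0,0,-6],-7]
    - [[0,0,-6],-7]
    - [[0,0,-6],-7]
    - [[0,0,-6],-7]
    - [[0,0,-6],-7]
    - [[0,0,-6],-7]
    - [[0,0,-6],-7]
    - [[0,0,-6],-7]

```text
time: 0.77
tool_pos: [0.3006, -0.6039, 0.2788]
tcp_rot: [-2.355, -2.077, -0.001]
wrist_force: [-0.0, -0.1, 0.1]
width: 0.998
```

drive_tool:
  steps:
    - [[0,0,0],-6]
    - [[0,0,0],-6]
    - [[0,0,0],-6]
    - [[20,24,0],0]
    - [[26,30,0],0]
    - [[26,30,0],0]
    - [[26,30,0],0]
    - [[26,30,0],0]

```text
time: 1.43
tool_pos: [0.4203, -0.4546, 0.2786]
tcp_rot: [-2.01, -2.413, -0.0]
wrist_force: [1.6, 0.6, 0.2]
width: 1.0
```

drive_tool:
  steps:
    - [[26,30,0],0]
    - [[26,30,0],0]
    - [[26,30,0],0]
    - [[26,30,0],0]
    - [[26,30,0],0]
    - [[26,30,0],0]
    - [[26,30,0],0]
    - [[24,30,0],0]

```text
time: 2.1
tool_pos: [0.6191, -0.2079, 0.2788]
tcp_rot: [-2.009, -2.414, 0.0]
wrist_force: [0.5, -0.4, -0.4]
width: 0.998
```

drive_tool:
  steps:
    - [[12,12,0],0]
    - [[0,0,0],0]
    - [[0,0,0],0]

```text
time: 2.35
tool_pos: [0.6282, -0.1951, 0.2784]
tcp_rot: [-2.006, -2.416, 0.002]
wrist_force: [0.0, -0.2, -0.0]
width: 0.999
```

```bash
cat >> h.py <<'E'
def xang(st):
    x=R.from_rotvec(st['tcp_rot']).apply([1,0,0]); return np.degrees(np.arctan2(x[1],x[0]))
def show(st):
    print('t',round(float(st['time']),2),'pos',np.round(st['tool_pos'],4),'xang',round(xang(st),2),'F',np.round(st['wrist_force'],1),'T',np.round(st['torque'],2),'w',round(float(st['width']),3),'q',np.round(st['q'],2))
    z=R.from_rotvec(st['tcp_rot']).apply([0,0,1]); print('z',np.round(z,4))
def rel(st,target):
    "world target -> tool-frame shift mm"
    return R.from_rotvec(st['tcp_rot']).inv().apply(np.array(target)-st['tool_pos'])*1000
E
python3 - <<'E'
from h import *
st,i,im=snap("wrist","w1");show(st);print(i)
E
```

```text
t 2.35 pos [ 0.6282 -0.1951  0.2784] xang 100.6 F [ 0.  -0.2 -0. ] T [-0.05  0.03  0.  ] w 0.999 q [-0.34  0.21  1.59 -0.    1.35 -0.52]
z [-0.0017  0.     -1.    ]
{'fx': 400.4248323837962, 'fy': 400.4248323837962, 'cx': 316.24305831802894, 'cy': 238.0569483228711, 'position': array([ 0.61379868, -0.11935345,  0.42041919]), 'attitude': array([2.82430983, 0.26223241, 0.03662013])}
```

View pics/w1.png

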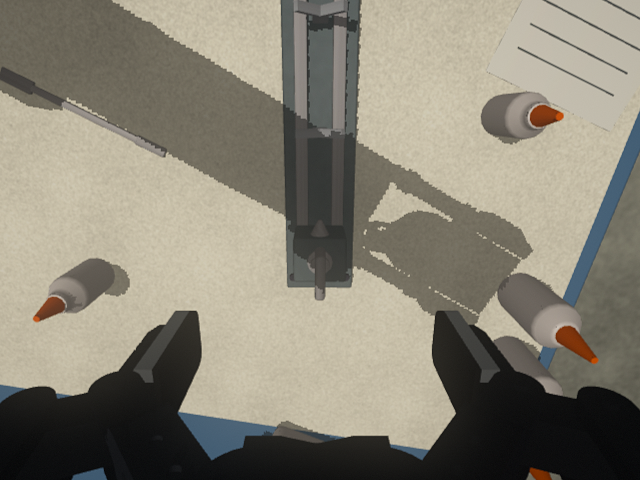

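Run:
```python
from h import *
i,im=load("w1")
a=cv2.resize(im[200:310,270:370],None,fx=5.4,fy=5.4,interpolation=cv2.INTER_CUBIC)
b=cv2.resize(im[0:150,260:380],None,fx=3.96,fy=3.96,interpolation=cv2.INTER_CUBIC)[:594]
a=cv2.resize(im[200:310,270:370],(540,594),interpolation=cv2.INTER_CUBIC)
b=cv2.resize(im[0:200,290:370],(240,594),interpolation=cv2.INTER_CUBIC)
cv2.imwrite("pics/w1z.png",np.hstack([a,b]))
```

```text
(no output)
```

View pics/w1z.png

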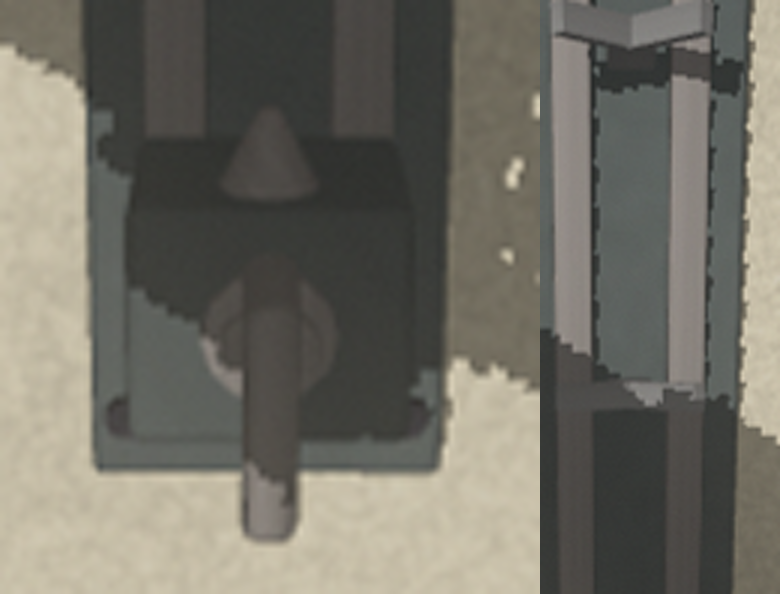

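Tail cone tip at px (319.6,220.7), thumbscrew wing nearly along the rails (≈1.57), plate tail corners at (287.6,286.7) and (351.5,286.7). Next view is the headstock, on the way to the tube.

drive_tool:
  steps:
    - [[25,0,0],0]
    - [[38,0,0],0]
    - [[38,0,0],0]
    - [[38,0,0],0]
    - [[25,0,0],0]
    - [[0,0,0],0]
    - [[0,0,0],0]

```text
time: 2.98
tool_pos: [0.5976, -0.0353, 0.2795]
tcp_rot: [2.009, 2.415, -0.001]
wrist_force: [-0.4, -0.9, 0.0]
width: 1.002
```

Run:
```python
from h import *
st,i,im=snap("wrist","w2");show(st)
for uv,z in(((319.6,220.7),.055),((287.6,286.7),.01),((351.5,286.7),.01)): print(onz(load("w1")[0],*uv,z))
```

```text
t 2.98 pos [ 0.5976 -0.0353  0.2795] xang 100.49 F [-0.4 -0.9  0. ] T [-0.02 -0.02  0.01] w 1.002 q [-0.1   0.09  1.71 -0.    1.33 -0.28]
z [ 2.e-04 -8.e-04 -1.e+00]
[ 0.63401518 -0.21552179  0.055     ]
[ 0.61555608 -0.30896446  0.01      ]
[ 0.68574772 -0.29575914  0.01      ]
```

View pics/w2.png

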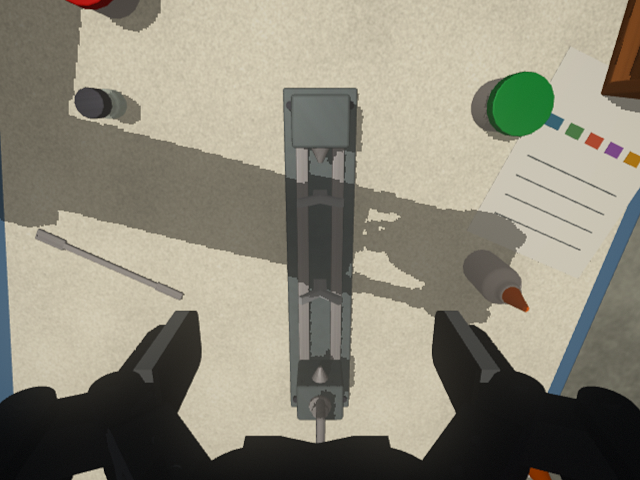

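Run:
```python
from h import *
i,im=load("w2")
a=cv2.resize(im[80:230,270:370],(396,594),interpolation=cv2.INTER_CUBIC)
b=cv2.resize(im[280:430,270:370],(396,594),interpolation=cv2.INTER_CUBIC)
cv2.imwrite("pics/w2z.png",np.hstack([a,b]))
```

```text
(no output)
```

View pics/w2z.png

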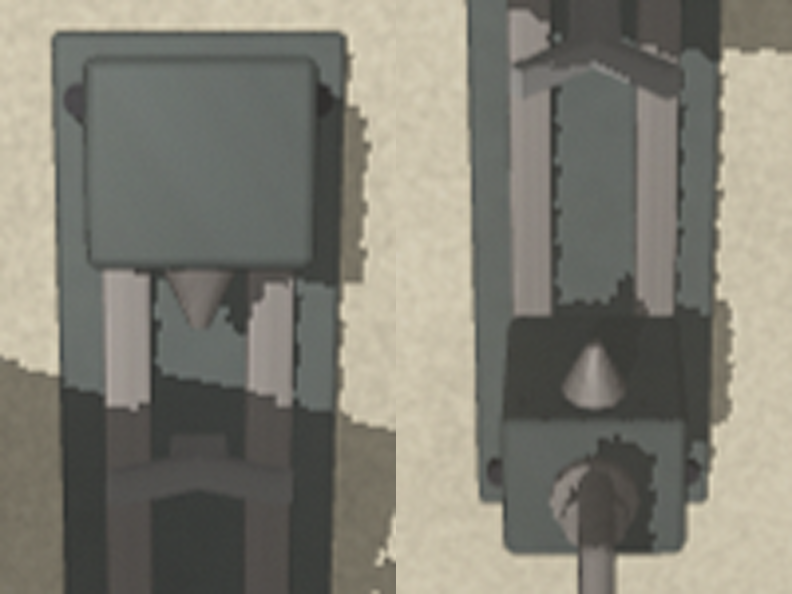

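Run:
```python
from h import *
i,_=load("w2");i1,_=load("w1")
h=onz(i,321.3,163.3,.055);t=onz(i,320,367.1,.055);t1=onz(i1,319.6,220.7,.055)
print("head",h,"tail",t,t1,np.linalg.norm((h-t)[:2]),"ang",np.degrees(np.arctan2((h-t)[1],(h-t)[0])))
for z in(.0,.01):
  C=[onz(i,*p,z) for p in((283.9,88.3),(357.4,88.3),(291.2,406.3),(348.8,406.3))]
  m1=(C[0]+C[1])/2;m2=(C[2]+C[3])/2;d=m1-m2
  print(z,np.linalg.norm(C[0]-C[1]),np.linalg.norm(C[2]-C[3]),np.linalg.norm(d),np.degrees(np.arctan2(d[1],d[0])),(m1+m2)/2)
y=d/np.linalg.norm(d)
print("origin from head",h-.102*y)
t,im=load("top0")
print("top head?",proj(t,h),proj(t,t1))
```

```text
head [ 0.59548828 -0.00304836  0.055     ] tail [ 0.63419332 -0.21540192  0.055     ] [ 0.63401518 -0.21552179  0.055     ] 0.21585207176516882 ang 100.32973443258662
0.0 0.07254712293624264 0.0733765746688611 0.37992495672103077 100.54572870356968 [ 0.61786723 -0.12441972  0.        ]
0.01 0.0708256932055014 0.07163546334614287 0.370909931872631 100.54572870356967 [ 0.61704255 -0.12050469  0.01      ]
origin from head [ 0.61415634 -0.10332549  0.055     ]
top head? [306.61453701 228.35637538] [402.89460115 208.95066242]
```

```bash
cat >> h.py <<'E'
YA=np.radians(100.4)
RY=np.array([np.cos(YA),np.sin(YA),0]); RX=np.array([np.sin(YA),-np.cos(YA),0])
HEAD=np.array([0.5955,-0.0030,0])
ORG=HEAD-.102*RY
def rig(x,y,z): return ORG+RX*x+RY*y+np.array([0,0,z])
E
python3 - <<'E'
from h import *
i,im=load("w2")
big=cv2.resize(im[80:430,270:370],None,fx=1,fy=1)
k=4
big=cv2.resize(im[180:320,260:380],None,fx=k,fy=k,interpolation=cv2.INTER_CUBIC)
for y in(65,-35):
  for dy in(-4,4):
    for x in(-20,20):
      p=proj(i,rig(x/1e3,(y+dy)/1e3,.06)); print(y,dy,x,p)
      cv2.circle(big,(int((p[0]-260)*k),int((p[1]-180)*k)),3,(0,0,255),-1)
cv2.imwrite("pics/vr.png",big)
E
```

```text
65 -4 -20 [299.53889934 208.62145977]
65 -4 20 [342.76431978 208.68985018]
65 4 -20 [299.44129192 200.13370568]
65 4 20 [342.95072635 200.20209878]
-35 -4 -20 [300.65958807 306.07439665]
-35 -4 20 [340.6240846  306.14233837]
-35 4 -20 [300.57619304 298.8225256 ]
-35 4 20 [340.78334766 298.89052718]
```

View pics/vr.png

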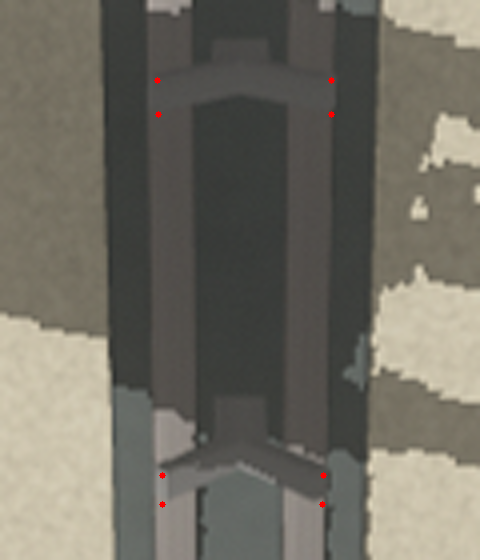

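Rest corners and head tip agree to within 2 mm. The plate's centre is 17 mm off the origin given by the head tip, so I trust the tip and rests. Now to the tube.

drive_tool:
  steps:
    - [[24,-6,0],0]
    - [[36,-9,0],0]
    - [[36,-9,0],0]
    - [[36,-9,0],0]
    - [[36,-9,0],0]
    - [[36,-9,0],0]
    - [[36,-9,0],0]
    - [[36,-9,0],0]

```text
time: 3.7
tool_pos: [0.4806, 0.2234, 0.2794]
tcp_rot: [2.013, 2.411, 0.0]
wrist_force: [0.3, -0.0, -1.0]
width: 0.997
```

drive_tool:
  steps:
    - [[36,-9,0],0]
    - [[36,-9,0],0]
    - [[9,-3,0],-5]
    - [[0,0,8],-7]
    - [[0,0,8],-7]
    - [[0,0,8],-7]
    - [[0,0,8],-7]
    - [[0,0,8],-7]

```text
time: 4.37
tool_pos: [0.4465, 0.2982, 0.2389]
tcp_rot: [1.057, 2.958, -0.001]
wrist_force: [0.7, 0.3, 0.8]
width: 1.005
```

drive_tool:
  steps:
    - [[0,0,8],-7]
    - [[0,0,8],-7]
    - [[0,0,8],-7]
    - [[0,0,8],-7]
    - [[0,0,8],-7]
    - [[0,0,0],-5]
    - [[0,0,0],0]
    - [[0,0,0],0]

```text
time: 5.03
tool_pos: [0.4462, 0.2986, 0.1992]
tcp_rot: [-0.005, 3.141, -0.001]
wrist_force: [-0.3, 0.1, 0.3]
width: 0.998
```

Run:
```python
from h import *
st,i,im=snap("wrist","w3");show(st)
```

```text
t 5.03 pos [0.4462 0.2986 0.1992] xang -179.83 F [-0.3  0.1  0.3] T [ 0.   -0.04  0.01] w 0.998 q [ 0.54  0.03  1.94 -0.    1.18 -1.03]
z [ 2.e-04 -4.e-04 -1.e+00]
```

View pics/w3.png

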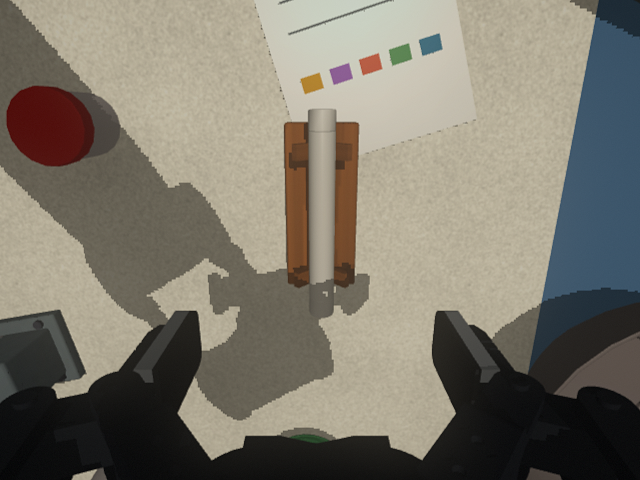

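Run:
```python
from h import *
i,im=load("w3"); hsv=cv2.cvtColor(im,cv2.COLOR_BGR2HSV)
for r in(170,190,210,230,250):
    # tube between brown: low saturation run in 285..358
    row=hsv[r,285:358,1]; xs=np.where(row<70)[0]+285
    print(r,xs.min(),xs.max(),onz(i,(xs.min()+xs.max())/2,r,.045))
st=bot.read_state()
a=onz(i,321.8,109.5,.045+.008);b=onz(i,321,316.5,.045)
print(a,b,np.linalg.norm(a-b),(a+b)/2)
```

```text
170 309 334 [0.40949362 0.30207547 0.045     ]
190 309 357 [0.42434251 0.3107706  0.045     ]
210 285 357 [0.43970253 0.30190069 0.045     ]
230 285 357 [0.45551488 0.30200188 0.045     ]
250 285 357 [0.47182953 0.30210628 0.045     ]
[0.36712848 0.3019022  0.053     ] [0.53000996 0.30247861 0.045     ] 0.16307884087367716 [0.44856922 0.3021904  0.049     ]
```

drive_tool:
  steps:
    - [[0,2.5,20],0]
    - [[0,0,35],0]
    - [[0,0,35],0]
    - [[0,0,35],0]
    - [[0,0,30],0]
    - [[0,0,15],0]
    - [[0,0,5],0]
    - [[0,0,0],0]

```text
time: 5.75
tool_pos: [0.4444, 0.3015, 0.023]
tcp_rot: [0.01, -3.139, 0.002]
wrist_force: [-0.6, -1.0, -0.3]
width: 0.999
```

drive_tool:
  steps:
    - [[0,0,0],0]
    - [[0,0,0],0]
    - [[0,0,0],0]
    - [[0,0,0],0]
    - [[0,0,0],0]
    - [[0,0,0],0]
    - [[0,0,0],0]
    - [[0,0,0],0]
  jaw: 0
  force: 40

```text
time: 6.42
tool_pos: [0.4456, 0.3024, 0.0253]
tcp_rot: [-0.013, 3.14, 0.0]
wrist_force: [-0.8, -2.1, 5.8]
width: 0.22
```

Run:
```python
from h import *
st,i,im=snap("wrist","w4");show(st)
```

```text
t 6.42 pos [0.4456 0.3024 0.0253] xang -179.53 F [-0.8 -2.1  5.8] T [-0.31  0.08 -0.03] w 0.22 q [ 0.55  0.23  2.07 -0.    0.84 -1.03]
z [ 1.1e-03  1.0e-04 -1.0e+00]
```

View pics/w4.png

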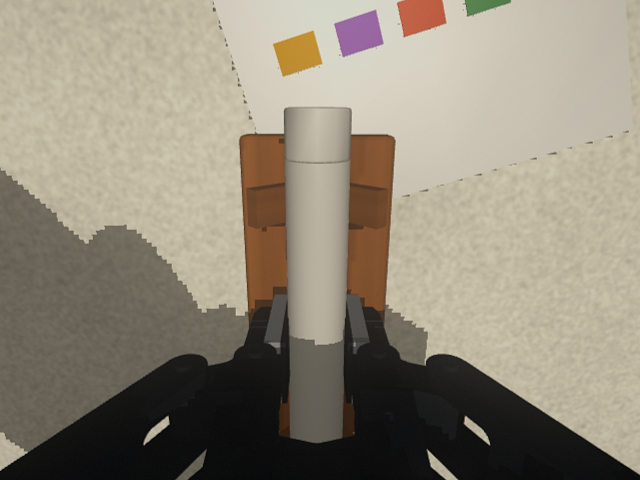

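Run:
```python
from h import *
i,im=load("w4"); st=bot.read_state();print(i['position'])
for z in(.047,.055): 
  e=onz(i,318,107,z);print(e, 'end offset from TCP along tool x mm',rel(st,e))
c=(onz(i,240,135,.012)+onz(i,395,135,.012))/2
print("cradle base end",c, "middle", c[0]+.07)
```

```text
[0.36800332 0.30179987 0.16725839]
[0.36677102 0.30222792 0.047     ] end offset from TCP along tool x mm [ 78.74987491   0.48204549 -21.80027624]
[0.366853   0.30219944 0.055     ] end offset from TCP along tool x mm [ 78.66024095   0.45316152 -29.80019265]
cradle base end [0.376421  0.3022543 0.012    ] middle 0.446421003272991
```

drive_tool:
  steps:
    - [[0,0,-10],0]
    - [[0,0,-25],0]
    - [[0,0,-35],0]
    - [[0,0,-35],0]
    - [[0,0,-30],0]
    - [[-7,-16,-15],0]
    - [[-14,-33,0],0]
    - [[-14,-33,0],0]

```text
time: 7.13
tool_pos: [0.4818, 0.2213, 0.1771]
tcp_rot: [-0.017, 3.137, 0.003]
wrist_force: [0.5, 0.8, -2.1]
width: 0.212
```

drive_tool:
  steps:
    - [[-14,-33,0],0]
    - [[-14,-33,0],0]
    - [[-14,-33,0],0]
    - [[-14,-33,0],0]
    - [[-14,-33,0],0]
    - [[-14,-33,0],0]
    - [[-14,-33,0],0]
    - [[-14,-33,0],0]

```text
time: 7.8
tool_pos: [0.5949, -0.0439, 0.1746]
tcp_rot: [0.012, -3.141, -0.001]
wrist_force: [0.8, 0.6, -0.2]
width: 0.22
```

drive_tool:
  steps:
    - [[-14,-33,0],0]
    - [[-7,-20,0],4]
    - [[0,0,0],7]
    - [[0,0,0],7]
    - [[0,0,0],7]
    - [[0,0,0],7]
    - [[0,0,0],7]
    - [[0,0,0],7]

```text
time: 8.47
tool_pos: [0.6158, -0.0951, 0.1743]
tcp_rot: [-1.225, -2.892, -0.0]
wrist_force: [0.2, 0.1, -0.8]
width: 0.224
```

drive_tool:
  steps:
    - [[0,0,0],7]
    - [[0,0,0],7]
    - [[0,0,0],7]
    - [[0,0,0],7]
    - [[0,0,0],6]
    - [[0,0,0],0]
    - [[0,0,0],0]

```text
time: 9.05
tool_pos: [0.616, -0.095, 0.1744]
tcp_rot: [-2.006, -2.417, -0.0]
wrist_force: [-0.2, -0.5, -1.4]
width: 0.221
```

Run:
```python
from h import *
st,i,im=snap("wrist","w5");show(st)
print(rel(st,rig(0,.0065,.08)))
```

```text
t 9.05 pos [ 0.616  -0.095   0.1744] xang 100.63 F [-0.2 -0.5 -1.4] T [-0.01 -0.01 -0.  ] w 0.221 q [-0.19  0.21  1.78  0.    1.15 -0.38]
z [-2.e-04  2.e-04 -1.e+00]
[-1.29295669 -3.51358437 94.37450718]
```

View pics/w5.png

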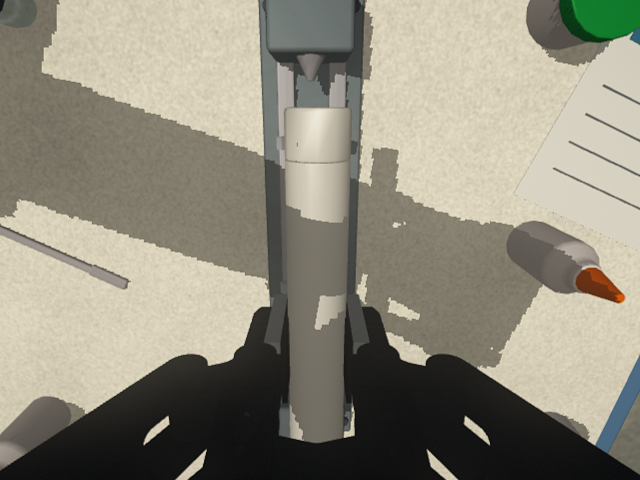

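Run:
```python
from h import *
i,im=load("w5"); st=bot.read_state()
h=onz(i,311,81,.055); e=onz(i,318,107.5,.1744+.0197+.009)
print("head",h,HEAD,"rel",rel(st,h)); print("end rel",rel(st,e))
```

```text
head [ 0.59465697 -0.00256728  0.055     ] [ 0.5955 -0.003   0.    ] rel [ 94.82573376  -3.92282132 119.38466158]
end rel [ 78.14948025  -0.10314623 -28.71921888]
```

drive_tool:
  steps:
    - [[-0.5,-3.5,15],0]
    - [[0,0,30],0]
    - [[0,0,30],0]
    - [[0,0,25],0]
    - [[0,0,15],0]
    - [[0,0,5],0]
    - [[0,0,0],0]
    - [[0,0,0],0]

```text
time: 9.77
tool_pos: [0.6134, -0.0964, 0.0549]
tcp_rot: [2.008, 2.415, 0.001]
wrist_force: [0.2, 0.4, -0.9]
width: 0.222
```

Run:
```python
from h import *
st,i,im=snap("wrist","w6");show(st)
print(rel(st,rig(0,.0065,.036)))
_,_,s=snap("scene","s6")
a=cv2.resize(s[160:310,220:370],(600,600),interpolation=cv2.INTER_CUBIC)
cv2.imwrite("pics/s6z.png",a)
```

```text
t 9.77 pos [ 0.6134 -0.0964  0.0549] xang 100.52 F [ 0.2  0.4 -0.9] T [-0.   -0.05 -0.01] w 0.222 q [-0.2   0.32  1.88 -0.    0.94 -0.38]
z [ 7.e-04 -1.e-04 -1.e+00]
[-0.36730117 -0.75704687 18.94099306]
```

View pics/w6.png

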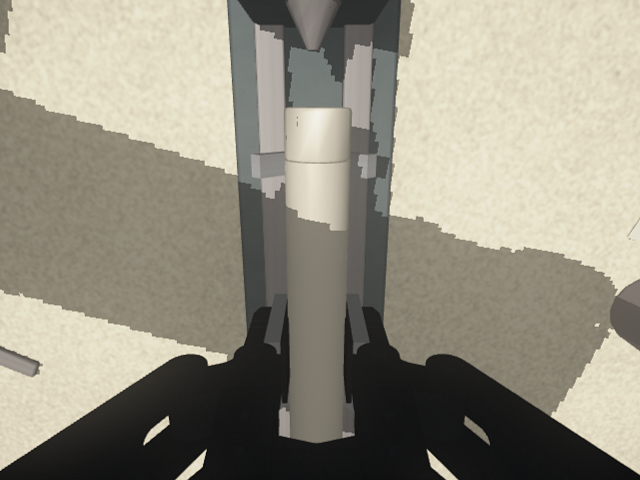

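View pics/s6z.png

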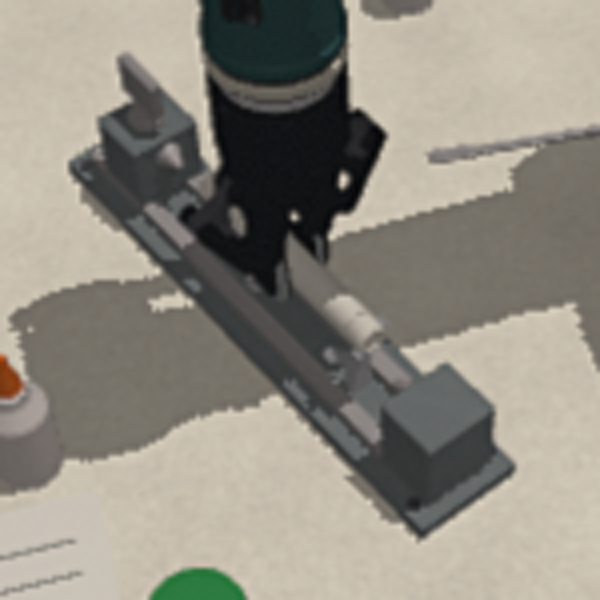

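Run:
```python
from h import *
i,im=load("w6"); st=bot.read_state()
print(rel(st,onz(i,313,49,.055)),rel(st,onz(i,318,108,.0836)),rel(st,onz(i,(250+376)/2,155,.06)))
```

```text
[96.76619505 -2.58639616  1.12628016] [ 78.36366707  -0.96767535 -27.44631218] [63.52164967 -2.6083947  -3.83298464]
```

drive_tool:
  steps:
    - [[0,-1.2,5],0]
    - [[0,0,6],0]
    - [[0,0,4],0]
    - [[0,0,2],0]
    - [[0,0,1],0]
    - [[0,0,0],0]
    - [[0,0,0],0]

```text
time: 10.45
tool_pos: [0.6118, -0.0966, 0.0363]
tcp_rot: [2.01, 2.415, 0.0]
wrist_force: [0.3, -0.3, -1.9]
width: 0.222
```

Run:
```python
from h import *
show(bot.read_state())
```

```text
t 10.45 pos [ 0.6118 -0.0966  0.0363] xang 100.46 F [ 0.3 -0.3 -1.9] T [ 0.02 -0.06 -0.01] w 0.222 q [-0.2   0.35  1.89  0.    0.91 -0.38]
z [ 2.e-04 -0.e+00 -1.e+00]
```

drive_tool:
  steps:
    - [[0,0,1],0]
    - [[0,0,1],0]
    - [[0,0,0],0]
    - [[0,0,0],0]

```text
time: 10.78
tool_pos: [0.6125, -0.0966, 0.0353]
tcp_rot: [2.009, 2.414, 0.001]
wrist_force: [-1.3, 1.0, 5.4]
width: 0.221
```

drive_tool:
  steps:
    - [[0,0,0],0]
    - [[0,0,0],0]
    - [[0,0,0],0]
    - [[0,0,0],0]
    - [[0,0,0],0]
    - [[0,0,-5],0]
    - [[0,0,-15],0]
    - [[0,0,-30],0]
  jaw: 1

```text
time: 11.45
tool_pos: [0.608, -0.0959, 0.0807]
tcp_rot: [-2.005, -2.409, 0.006]
wrist_force: [-0.7, -0.2, -0.2]
width: 0.997
```

drive_tool:
  steps:
    - [[0,0,-40],0]
    - [[0,0,-40],0]
    - [[0,0,-40],0]
    - [[0,0,-20],0]
    - [[0,0,-5],0]
    - [[0,0,0],0]

```text
time: 11.95
tool_pos: [0.6131, -0.0969, 0.2324]
tcp_rot: [2.007, 2.411, 0.004]
wrist_force: [0.1, -0.2, -0.1]
width: 0.999
```

Run:
```python
from h import *
st,i,im=snap("wrist","w7");show(st)
```

```text
t 11.95 pos [ 0.6131 -0.0969  0.2324] xang 100.46 F [ 0.1 -0.2 -0.1] T [0.04 0.03 0.05] w 0.999 q [-0.2   0.16  1.73 -0.    1.25 -0.38]
z [ 0.0052 -0.0011 -1.    ]
```

View pics/w7.png

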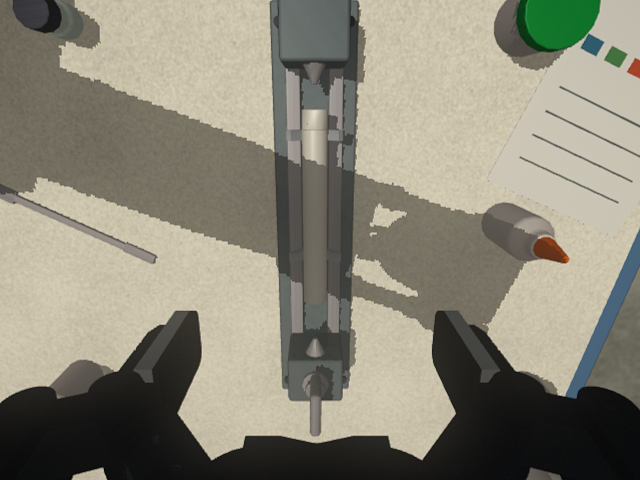

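Run:
```python
from h import *
i,im=load("w7")
cv2.imwrite("pics/w7z.png",cv2.resize(im[320:445,270:360],None,fx=4.7,fy=4.7,interpolation=cv2.INTER_CUBIC))
st=bot.read_state()
print(proj(i,rig(0,-.114,.055)),onz(i,315.5,339,.055))
ax=rig(0,-.150,0)
for d in(-20,20):
  for s in(-4.5,4.5): print(d,s,proj(i,rig(s/1e3,-.150+d/1e3,.114)))
print(ax)
```

```text
[315.58803155 338.87194947] [ 0.63443738 -0.21559647  0.055     ]
-20 -4.5 [310.19946826 438.86084586]
-20 4.5 [321.28895518 438.83329488]
20 -4.5 [310.00553843 397.8629974 ]
20 4.5 [321.52522333 397.83914679]
[ 0.64099082 -0.25086001  0.        ]
```

View pics/w7z.png

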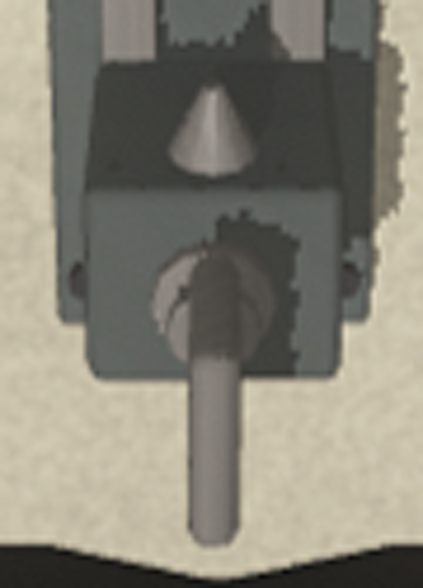

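drive_tool:
  steps:
    - [[-20,0,0],0]
    - [[-35,0,0],0]
    - [[-35,0,0],0]
    - [[-35,0,0],0]
    - [[-22,0,0],0]
    - [[-9.5,0,0],0]
    - [[0,0,20],0]
    - [[0,0,30],0]
  jaw: 1

```text
time: 12.67
tool_pos: [0.6414, -0.2515, 0.1803]
tcp_rot: [2.009, 2.41, 0.003]
wrist_force: [0.8, 0.8, 0.3]
width: 0.997
```

drive_tool:
  steps:
    - [[0,0,30],0]
    - [[0,0,25],0]
    - [[0,0,10],0]
    - [[0,0,0],0]
    - [[0,0,0],0]

```text
time: 13.08
tool_pos: [0.6393, -0.2495, 0.113]
tcp_rot: [-2.007, -2.413, 0.001]
wrist_force: [-0.4, 0.3, 0.2]
width: 0.999
```

Run:
```python
from h import *
st=bot.read_state();show(st);print(rel(st,rig(0,-.150,.081)))
_,i,s=snap("wrist","w8")
_,_,s=snap("scene","s8")
a=cv2.resize(s[130:300,220:370],(529,600),interpolation=cv2.INTER_CUBIC)
cv2.imwrite("pics/s8z.png",a)
```

```text
t 13.08 pos [ 0.6393 -0.2495  0.113 ] xang 100.48 F [-0.4  0.3  0.2] T [-0.02 -0.02 -0.01] w 0.999 q [-0.41  0.38  1.68  0.    1.08 -0.59]
z [-0.0026  0.0013 -1.    ]
[-1.65989022  1.52361107 31.99148044]
```

View pics/w8.png

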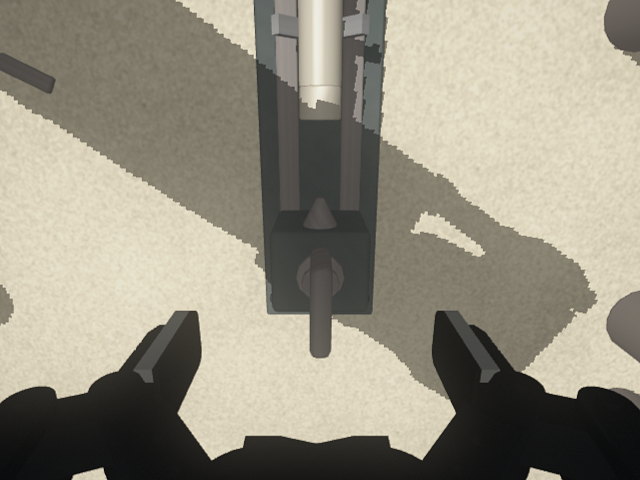

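View pics/s8z.png

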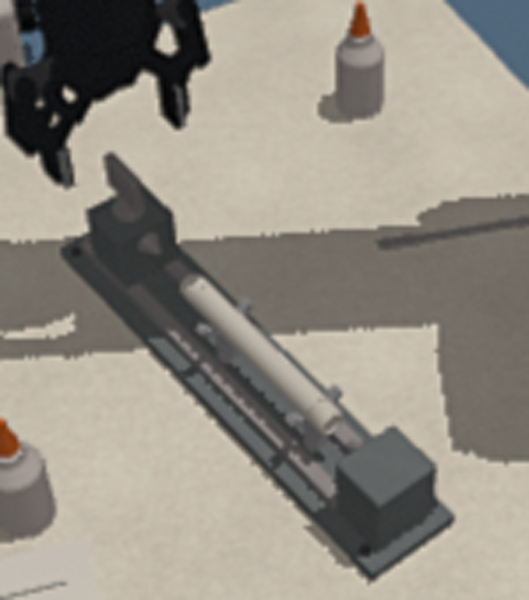

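drive_tool:
  steps:
    - [[-1.5,1.2,10],0]
    - [[0,0,12],0]
    - [[0,0,7],0]
    - [[0,0,2],0]
    - [[0,0,0],0]
    - [[0,0,0],0]

```text
time: 13.68
tool_pos: [0.6412, -0.2516, 0.0828]
tcp_rot: [-2.009, -2.414, 0.0]
wrist_force: [0.2, 0.4, 0.8]
width: 1.002
```

drive_tool:
  steps:
    - [[0,0,0],0]
    - [[0,0,0],0]
    - [[0,0,0],0]
    - [[0,0,0],0]
    - [[0,0,0],0]
    - [[0,0,0],0]
    - [[0,0,0],0]
    - [[0,0,0],0]
  jaw: 0
  force: 70

```text
time: 14.35
tool_pos: [0.6414, -0.2518, 0.0836]
tcp_rot: [-2.01, -2.415, 0.0]
wrist_force: [-2.0, 1.1, 2.4]
width: 0.09
```

Run:
```python
from h import *
st=bot.read_state();show(st);print(rel(st,rig(0,-.150,.081)))
```

```text
t 14.35 pos [ 0.6414 -0.2518  0.0836] xang 100.46 F [-2.   1.1  2.4] T [ 0.01  0.23 -0.03] w 0.09 q [-0.41  0.41  1.7  -0.    1.03 -0.59]
z [-2.e-04 -1.e-04 -1.e+00]
[ 0.9698382  -0.21810669  2.60815406]
```

drive_tool:
  steps:
    - [[3,0,0],0]
    - [[6,0,0],0]
    - [[6,0,0],0]
    - [[6,0,0],0]
    - [[6,0,0],0]
    - [[6,0,0],0]
    - [[3,0,0],0]
    - [[0,0,0],0]

```text
time: 15.02
tool_pos: [0.6349, -0.217, 0.0836]
tcp_rot: [2.008, 2.414, -0.002]
wrist_force: [-2.1, -3.7, 1.5]
width: 0.09
```

Run:
```python
from h import *
st,i,s=snap("wrist","w9")
show(st);print(rel(st,rig(0,-.150+.072,.081)))
```

```text
t 15.02 pos [ 0.6349 -0.217   0.0836] xang 100.48 F [-2.1 -3.7  1.5] T [-0.58  0.2  -0.06] w 0.09 q [-0.37  0.38  1.74 -0.    1.02 -0.55]
z [ 4.0e-04 -1.7e-03 -1.0e+00]
[37.56971177 -0.08845256  2.52528413]
```

View pics/w9.png

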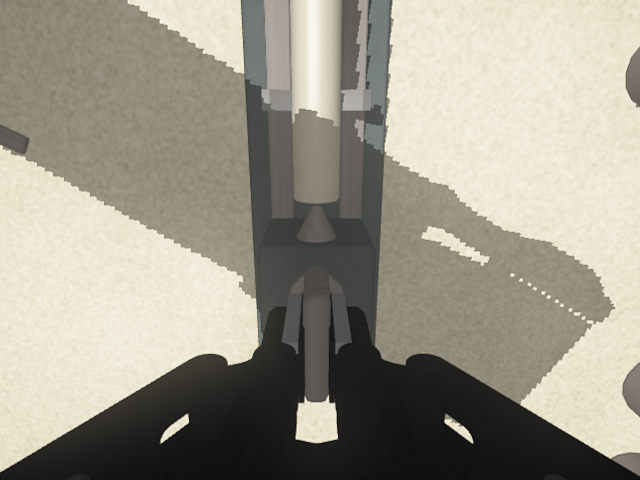

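drive_tool:
  steps:
    - [[3,0,0],0]
    - [[4,0,0],0]
    - [[4,0,0],0]
    - [[4,0,0],0]
    - [[4,0,0],0]
    - [[4,0,0],0]
    - [[3,0,0],0]
    - [[2,0,0],0]

```text
time: 15.73
tool_pos: [0.6299, -0.1901, 0.0836]
tcp_rot: [2.008, 2.414, -0.002]
wrist_force: [-2.3, -6.3, 1.1]
width: 0.096
```

drive_tool:
  steps:
    - [[1,0,0],0]
    - [[1,0,0],0]
    - [[1,0,0],0]
    - [[1,0,0],0]
    - [[0,0,0],0]

```text
time: 16.15
tool_pos: [0.6292, -0.1861, 0.0836]
tcp_rot: [2.009, 2.414, -0.002]
wrist_force: [-1.0, -5.8, 1.2]
width: 0.088
```

Run:
```python
from h import *
st,i,s=snap("wrist","w10")
show(st);print(rel(st,rig(0,-.150+.072,.081)))
```

```text
t 16.15 pos [ 0.6292 -0.1861  0.0836] xang 100.47 F [-1.  -5.8  1.2] T [-0.83  0.24 -0.03] w 0.088 q [-0.32  0.35  1.78 -0.    1.01 -0.51]
z [ 3.0e-04 -1.9e-03 -1.0e+00]
[ 6.17993039 -0.06387133  2.58072533]
```

View pics/w10.png

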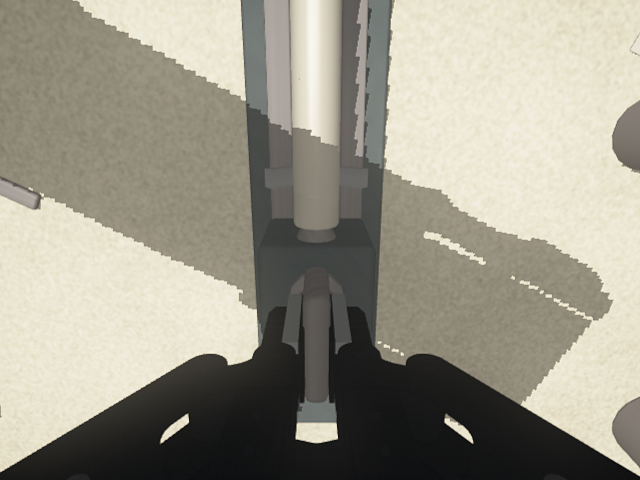

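Cone is in the tail bore and the tube is moving with it. Pushing the last ~6 mm in small steps.

drive_tool:
  steps:
    - [[1,0,0],0]
    - [[1,0,0],0]
    - [[1,0,0],0]
    - [[1,0,0],0]
    - [[0,0,0],0]

```text
time: 16.62
tool_pos: [0.6284, -0.1822, 0.0836]
tcp_rot: [2.009, 2.414, -0.002]
wrist_force: [-1.2, -4.9, 1.4]
width: 0.093
```

drive_tool:
  steps:
    - [[0.5,0,0],0]
    - [[0.5,0,0],0]
    - [[0.5,0,0],0]
    - [[0,0,0],0]

```text
time: 16.95
tool_pos: [0.6282, -0.1808, 0.0836]
tcp_rot: [2.009, 2.414, -0.002]
wrist_force: [-0.9, -5.6, 1.2]
width: 0.093
```

drive_tool:
  steps:
    - [[0.5,0,0],0]
    - [[0.5,0,0],0]
    - [[0,0,0],0]
    - [[0,0,0],0]

```text
time: 17.28
tool_pos: [0.628, -0.1799, 0.0836]
tcp_rot: [2.009, 2.413, -0.002]
wrist_force: [-0.6, -5.6, 2.4]
width: 0.098
```

drive_tool:
  steps:
    - [[0.5,0,0],0]
    - [[0.5,0,0],0]
    - [[0,0,0],0]
    - [[0,0,0],0]

```text
time: 17.62
tool_pos: [0.628, -0.1795, 0.0836]
tcp_rot: [2.008, 2.413, -0.003]
wrist_force: [-1.6, -7.6, 0.6]
width: 0.092
```

drive_tool:
  steps:
    - [[0.5,0,0],0]
    - [[0.5,0,0],0]
    - [[0,0,0],0]
    - [[0,0,0],0]

```text
time: 17.95
tool_pos: [0.6279, -0.1791, 0.0836]
tcp_rot: [2.007, 2.412, -0.004]
wrist_force: [-1.3, -10.0, 0.1]
width: 0.095
```

drive_tool:
  steps:
    - [[0.5,0,0],0]
    - [[0.5,0,0],0]
    - [[0,0,0],0]
    - [[0,0,0],0]

```text
time: 18.28
tool_pos: [0.6278, -0.1788, 0.0836]
tcp_rot: [2.007, 2.412, -0.005]
wrist_force: [-0.1, -11.4, -0.8]
width: 0.092
```

Run:
```python
from h import *
st,i,s=snap("wrist","w11")
show(st);print(rel(st,rig(0,-.150+.072,.081)))
_,_,s=snap("scene","s11")
a=cv2.resize(s[130:300,220:370],(529,600),interpolation=cv2.INTER_CUBIC)
cv2.imwrite("pics/s11z.png",a)
```

```text
t 18.28 pos [ 0.6278 -0.1788  0.0836] xang 100.47 F [ -0.1 -11.4  -0.8] T [-1.74  0.1  -0.06] w 0.092 q [-0.31  0.34  1.79 -0.01  1.01 -0.49]
z [ 0.0014 -0.0049 -1.    ]
[-1.19394745 -0.07623615  2.63418739]
```

View pics/s11z.png

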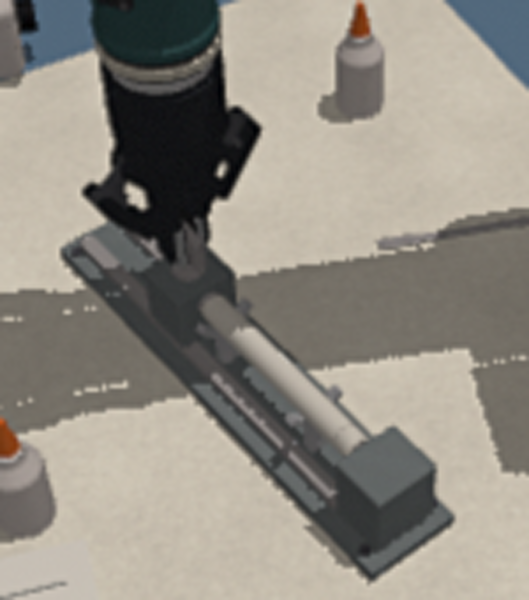

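drive_tool:
  steps:
    - [[0.5,0,0],0]
    - [[0.5,0,0],0]
    - [[0.5,0,0],0]
    - [[0,0,0],0]
    - [[0,0,0],0]

```text
time: 18.8
tool_pos: [0.6278, -0.1785, 0.0836]
tcp_rot: [2.006, 2.411, -0.006]
wrist_force: [0.3, -14.4, -0.9]
width: 0.091
```

drive_tool:
  steps:
    - [[0,0,0],3]
    - [[0,0,0],5]
    - [[0,0,0],5]
    - [[0,0,0],5]
    - [[0,0,0],5]
    - [[0,0,0],5]
    - [[0,0,0],2]
    - [[0,0,0],0]

```text
time: 19.47
tool_pos: [0.6268, -0.1784, 0.0836]
tcp_rot: [2.563, 1.808, -0.006]
wrist_force: [-3.8, -14.8, 0.2]
width: 0.092
```

Run:
```python
from h import *
st,i,s=snap("wrist","w12")
show(st);print(rel(st,rig(0,-.150+.072,.081)))
```

```text
t 19.47 pos [ 0.6268 -0.1784  0.0836] xang 70.39 F [ -3.8 -14.8   0.2] T [-2.25  0.4  -0.05] w 0.092 q [-0.31  0.34  1.79 -0.01  1.01  0.03]
z [-1.0e-04 -6.2e-03 -1.0e+00]
[-1.13951028  1.66686893  2.61482053]
```

View pics/w12.png

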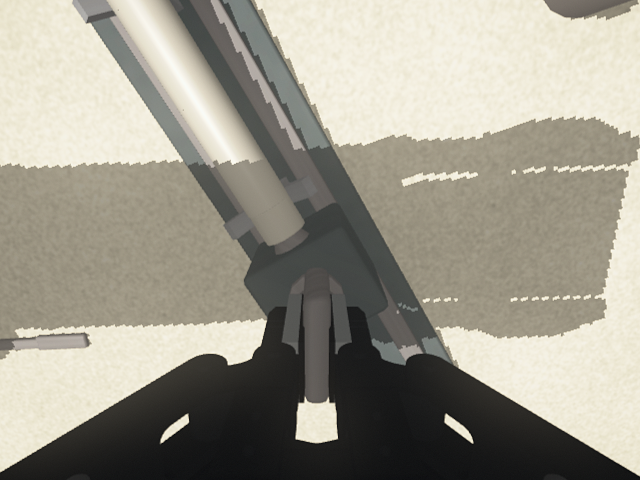

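drive_tool:
  steps:
    - [[0,0,0],5]
    - [[0,0,0],7]
    - [[0,0,0],7]
    - [[0,0,0],7]
    - [[0,0,0],7]
    - [[0,0,0],7]
    - [[0,0,0],5]
    - [[0,0,0],0]

```text
time: 20.18
tool_pos: [0.6258, -0.1774, 0.0836]
tcp_rot: [3.062, 0.686, -0.005]
wrist_force: [-5.3, -12.0, 3.8]
width: 0.094
```

Run:
```python
from h import *
st=bot.read_state()
show(st);print(rel(st,rig(0,-.150+.072,.081)))
```

```text
t 20.18 pos [ 0.6258 -0.1774  0.0836] xang 25.26 F [ -5.3 -12.    3.8] T [-1.85  0.91 -0.12] w 0.094 q [-0.31  0.34  1.79 -0.01  1.01  0.82]
z [-0.0024 -0.0046 -1.    ]
[0.92447335 3.30283703 2.60449366]
```

drive_tool:
  steps:
    - [[0,0,0],4]
    - [[0,0,0],4]
    - [[0,0,0],3]
    - [[0,0,0],0]
    - [[0,0,0],0]

```text
time: 20.6
tool_pos: [0.6256, -0.1771, 0.0836]
tcp_rot: [3.113, 0.395, -0.005]
wrist_force: [-6.6, -10.3, 4.2]
width: 0.091
```

Run:
```python
from h import *
st=bot.read_state()
show(st)
```

```text
t 20.6 pos [ 0.6256 -0.1771  0.0836] xang 14.46 F [ -6.6 -10.3   4.2] T [-1.71  0.87 -0.1 ] w 0.091 q [-0.31  0.34  1.79 -0.01  1.01  1.01]
z [-0.0027 -0.0041 -1.    ]
```

drive_tool:
  steps:
    - [[0,0,0],2]
    - [[0,0,0],2]
    - [[0,0,0],0]
    - [[0,0,0],0]

```text
time: 20.93
tool_pos: [0.6256, -0.177, 0.0836]
tcp_rot: [3.125, 0.287, -0.005]
wrist_force: [-6.7, -10.7, 4.4]
width: 0.092
```

Run:
```python
from h import *
st=bot.read_state()
show(st)
```

```text
t 20.93 pos [ 0.6256 -0.177   0.0836] xang 10.49 F [ -6.7 -10.7   4.4] T [-1.63  0.96 -0.  ] w 0.092 q [-0.31  0.34  1.79 -0.01  1.01  1.08]
z [-0.0029 -0.004  -1.    ]
```

drive_tool:
  steps:
    - [[0,0,0],2]
    - [[0,0,0],2]
    - [[0,0,0],0]
    - [[0,0,0],0]

```text
time: 21.27
tool_pos: [0.6256, -0.1769, 0.0836]
tcp_rot: [3.131, 0.184, -0.005]
wrist_force: [-6.6, -10.1, 4.7]
width: 0.094
```

Run:
```python
from h import *
st=bot.read_state()
show(st)
```

```text
t 21.27 pos [ 0.6256 -0.1769  0.0836] xang 6.73 F [ -6.6 -10.1   4.7] T [-1.55  1.03  1.46] w 0.094 q [-0.31  0.34  1.79 -0.01  1.01  1.15]
z [-0.0032 -0.005  -1.    ]
```

Torque jumped from about 0 to 1.46 N m between 10.5° and 6.7°, so the screw is seated (expected at 10.4°). Backing off to 100.4°, wing along the rails.

drive_tool:
  steps:
    - [[0,0,0],-3]
    - [[0,0,0],-6]
    - [[0,0,0],-7]
    - [[0,0,0],-7]
    - [[0,0,0],-7]
    - [[0,0,0],-7]
    - [[0,0,0],-7]
    - [[0,0,0],-6]

```text
time: 21.93
tool_pos: [0.6264, -0.1782, 0.0836]
tcp_rot: [2.759, 1.492, -0.006]
wrist_force: [-4.2, -14.4, 0.8]
width: 0.092
```

Run:
```python
from h import *
st=bot.read_state()
show(st)
```

```text
t 21.93 pos [ 0.6264 -0.1782  0.0836] xang 56.81 F [ -4.2 -14.4   0.8] T [-2.21  0.53 -0.09] w 0.092 q [-0.31  0.34  1.79 -0.01  1.01  0.27]
z [-9.0e-04 -5.9e-03 -1.0e+00]
```

drive_tool:
  steps:
    - [[0,0,0],-7]
    - [[0,0,0],-7]
    - [[0,0,0],-7]
    - [[0,0,0],-7]
    - [[0,0,0],-7]
    - [[0,0,0],-5]
    - [[0,0,0],-4]
    - [[0,0,0],0]

```text
time: 22.6
tool_pos: [0.6278, -0.1785, 0.0836]
tcp_rot: [2.002, 2.414, -0.006]
wrist_force: [-0.2, -14.1, -1.1]
width: 0.087
```

Run:
```python
from h import *
st,i,s=snap("wrist","w13")
show(st);print(rel(st,rig(0,-.150+.072,.081)))
_,_,s=snap("scene","s13")
a=cv2.resize(s[130:300,220:370],(529,600),interpolation=cv2.INTER_CUBIC)
cv2.imwrite("pics/s13z.png",a)
```

```text
t 22.6 pos [ 0.6278 -0.1785  0.0836] xang 100.65 F [ -0.2 -14.1  -1.1] T [-2.27 -0.01  0.11] w 0.087 q [-0.31  0.34  1.79 -0.01  1.01 -0.49]
z [ 0.002  -0.0065 -1.    ]
[-1.53559056 -0.09284873  2.62097628]
```

View pics/w13.png

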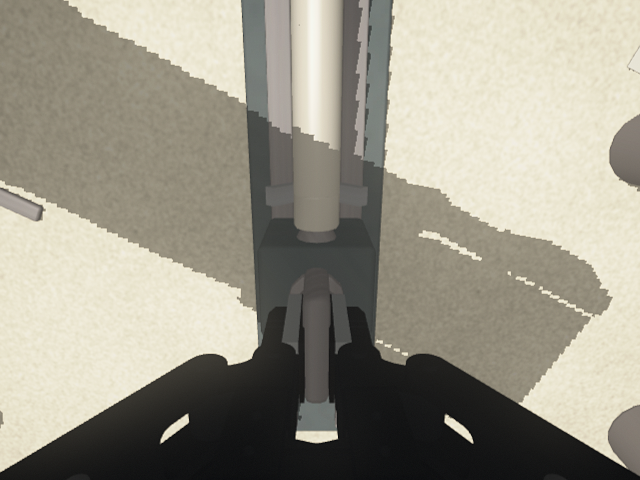

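View pics/s13z.png

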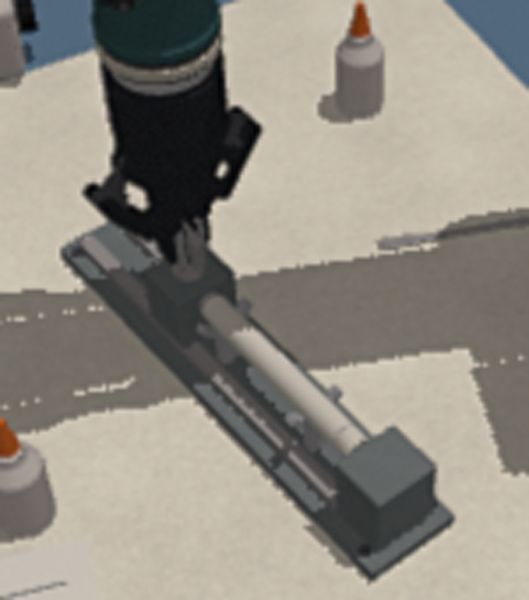

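drive_tool:
  steps:
    - [[0,0,0],0]
    - [[0,0,0],0]
    - [[0,0,0],0]
    - [[0,0,0],0]

```text
time: 23.03
tool_pos: [0.6278, -0.1785, 0.0836]
tcp_rot: [2.005, 2.411, -0.006]
wrist_force: [-0.6, -14.3, -0.7]
width: 0.092
```

Run:
```python
from h import *
show(bot.read_state()); print(bot.finish_job())
```

```text
t 23.03 pos [ 0.6278 -0.1785  0.0836] xang 100.49 F [ -0.6 -14.3  -0.7] T [-2.3   0.03  0.03] w 0.092 q [-0.31  0.34  1.79 -0.01  1.01 -0.49]
z [ 0.002  -0.0066 -1.    ]
the job is handed in; nothing more can be done
None
```

The job is handed in at 23 s. The tube was laid in the V rests and released, and the tailstock was pushed up until the tube stopped on both centres. The screw was then turned clockwise to its seat and backed off a quarter turn, and the gripper still holds it there.

**Last checks**
- **Tailstock:** it travelled about 74 mm from where it started. It is held against the tube with a steady push of about 14 N, and the wrist and scene pictures show the tail cone in its bore and the tube up at the headstock.
- **Seat:** the twisting moment went from about 0 to 1.5 N m near the expected seat angle. The gripper read about 4° past that angle, so the stop or the grip gave a little.
- **Final wing angle:** I backed off to the wing lying along the rails, which is the 1.57 position. The gripper reads 100.5° against 100.4° for the rails, and the wrist picture shows the wing along them.
- **Bystanders:** I moved nothing near the cups, bottles, vial, dish or spatula. I did not take a final top view to check every one of them.

**Disagreements:** the base plate's centre lies about 17 mm from the rig origin I worked out from the headstock tip. The V rests agreed with the tip to about 2 mm, so I used the tip. I estimated the tailstock's start at 0.018, which with 74 mm of travel puts it about 2 mm past the stated 0.090 stop, within measuring error.

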